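# Unlock the steel box and hold the bolt back

### The job

Take the dust cap off the lock on the steel box and set it upright over the parking post on the same lid. Then take the key from its wooden block, push it into the keyhole, wiggling it past the sticky pins until it is fully home, and turn it a quarter turn clockwise to its stop. The lock springs back, so finish still gripping the key, holding it home and turned; leave the other things on the worktop where they are.

Things in the scene. Friction and masses are not known exactly. Their poses are not given: they have to be found in the camera images.
- cap_grip (a point): Loose dark steel dust cap, 60 g, 52 mm tall: hollow skirt 46 mm across, 18 mm tall, open below, with a solid barrel 26 mm across, 34 mm tall on top. It starts over the lock collar, its rim on the lock case. This point is on its axis at the height to grip the barrel: 12 mm below the top, 22 mm above the skirt, 40 mm above the rim. z up along its axis; round, so yaw means nothing.
- cap_seat (a point): The centre of the ceiling inside the cap's skirt, 14 mm above its rim and 26 mm below cap_grip. The hollow is 39 mm across. This ceiling rests on the post when the cap is parked.
- post_top (a point): Centre of the top face of the fixed steel parking post on the box's lid, 26 mm across, 35 mm tall above the lid, round; the cap's skirt hangs round it. It is 100 mm from the lock axis, towards the box's +y side. Its axes are those of the box: z up, +y from the lock to the post.
- lockbox: Grey steel box, fixed, 134 mm along its x, 194 mm along its y, lid top 70 mm above the worktop; origin under its centre, z up. The steel lock case on the lid is 54 x 58 mm, 34 mm tall, on the -y half; the parking post is on the +y half. A brass bolt goes from the case to a keeper on the -y end.
- lock_face (a point): Centre of the brass face of the lock plug at the keyhole mouth, 111 mm above the worktop, 7 mm above the case. A collar, 26 mm inside and 34 mm outside, stands 1 mm above this face. Axes are the box's and do not turn with the plug: z up, x along the keyhole at rest, y across it, towards the post. The keyhole is a vertical slot 17.5 x 6.5 mm with a 2 mm chamfer, 41 mm deep.
- pins (a point): Point in the keyhole 15 mm below lock_face. Two sticky spring-loaded pins, 10 and 19 mm below the face, stand into the slot from its long sides. The key's wedge tip pushes them aside: about 16 N downward if pushed straight, less if the key is wiggled a millimetre or two to and fro along the box's y.
- plug (a joint): Turn of the lock plug in rad: 0 at rest, grows clockwise seen from above, stop at 1.6 (a quarter turn). A spring drives it back to 0 with about 0.12 N m at the stop. The key has some 0.1 rad of play in the slot. It draws the brass bolt on the case's -y side out of its keeper, 7.5 mm for each rad.
- key_grip (a point): Loose key, 40 g, upright, blade down in the wooden block. Black bow 30 mm wide (its x), 8 mm thick (its y), 36 mm tall; this point is the centre of the bow. Below it a shoulder 20 x 8 x 6 mm, underside 24 mm below this point, which rests on the plug face when home; then the blade, 16 mm (x) x 5 mm (y), 32 mm long, wedge-shaped over the last 5.5 mm. z up. Either way round fits.
- block_top (a point): Centre of the top of the fixed wooden key block, 70 x 50 mm and 45 mm tall; the key's shoulder rests on it and its blade stands 32 mm deep in a slot 17.5 x 6.5 mm, long side along this point's x.
- garlic: Garlic bulb, 56 mm, loose bystander; origin under its centre.
- tomato: Tomato, 74 mm, loose bystander; origin under its centre.
- lemon: Lemon, 71 mm long, loose bystander; origin under its centre.
There are look-alikes about, which are no part of the job. Of the things that look like the part that bears key_grip, the smaller one is meant.

How it is judged:
On the way, in this order (a step that is already met when the one before it is completed fails the run):
1. the cap is parked upright on the post and let go (horizontal distance between cap_seat and post_top below 0.009 m and z of cap_seat in the frame of post_top between -0.004 and 0.004 m and angle between cap_seat's own z axis and vertical below 0.12 rad and contact force between the fingers and cap below 0.1 N), for 0.2 s.
2. the key is fully home in the unturned lock (horizontal distance between key_grip and lock_face below 0.006 m and z of key_grip in the frame of lock_face below 0.0275 m and angle between key_grip's own z axis and vertical below 0.12 rad and value of joint plug below 0.4 rad), for 0.1 s.
3. the key is turned to its stop, still home (horizontal distance between key_grip and lock_face below 0.006 m and z of key_grip in the frame of lock_face below 0.0275 m and angle between key_grip's own z axis and vertical below 0.12 rad and value of joint plug above 1.35 rad), for 0.2 s.
At the end, for the whole second after the job is handed in: Cap upright and untouched on the post (seat within 9 mm sideways, 4 mm in height, tilt < 0.12 rad); key home (shoulder within 3.5 mm of the plug face, 6 mm of its axis, tilt < 0.12 rad), plug turned over 1.35 rad, fingers gripping the key with over 2 N, through the last second (all of step 1 and all of step 3 and contact force between the fingers and key above 2 N); the arm keeps its last pose, push and grip.
It fails at once if a bystander is moved more than 30 mm (distance of any of garlic, tomato, lemon from where it was at the start of the episode above 0.03 m).
It also fails if it takes over 56 s, if anything falls off the work surface, if the arm or the gripper's body presses on something with over 40 N, if the wrist force passes 120 N, or if a joint passes its speed limit or range.

### The arm

A 7-joint arm with a two-finger parallel gripper is mounted at the origin on a cart in front of the work surface, level with it; the furniture and walls round the work are solid. World frame = base frame: x ahead of the robot, y to its left, z up, the work surface at z = 0. Lengths are in m, angles in rad, forces in N, time in s.
With the tool pointing down it reaches from about 0.425 to 0.925 m from the base axis. Payload 6.8 kg.
Tool frame: the origin (TCP) lies on the centre line of the jaws, within the pads' length; the fingertips stand 8 mm ahead of it and the grasp point (between the pads) lies 11 mm behind it (bot.tips_ahead is the distance from the TCP to the fingertips, in m); z points along the fingers, y is the line along which they close (so a half turn about z gives the same grasp; the last joint's range is limited). The gripper opens to 85 mm and grips with 20 to 120 N. Pads are 22 mm wide; open, the fingers measure 114 mm over their backs; the gripper's body (76 mm by 85 mm) begins 54 mm behind the grasp point. The pads swing forward as they close: fully open they stand 13 mm farther back than shut.
Start: joints at [1.027, 0.477, 0.022, 1.555, -0.011, 1.109, -0.083], TCP at [0.285, -0.612, 0.239] pointing down, gripper open.
Joint ranges: [-2.96, 2.96], [-0.34, 2.1], [-1.41, 1.46], [0.24, 2.44], [-1.37, 4.51], [0.17, 1.92], [-2.96, 2.96]. Speed limits (rad/s): [2.39, 2.39, 3.14, 3.14, 3.14, 3.14, 3.14].

### API

Orientations are given as a unit quaternion [w, x, y, z].
In Python, from station import bot gives the robot as it stands.
- The arm moves only by the tool send_rows, never from a script. Its argument "deltas" is text: rows parted by semicolons, each of 4 numbers parted by spaces: the shift along the tool's x, y, z in m, then the turn about the tool's z in degrees. In form: x y z spin; .... A call has 1 to 5 rows; each row is the pose to reach, as a shift and turn from the pose commanded when the call began, along the tool's axes at that moment; what a row does not reach only later rows make up. A row lasts 1/10 s, in which the tool goes at most 50 mm and 8.59 degrees, less where a joint would pass 70% of its speed; a pose out of reach is approached as far as the arm can. A call with a gripper value outside its range is refused whole. "claw" is the opening, from 0 (shut) to 1 (fully open), set as the call begins (left out, the last holds). The fingers move at their own pace and stop on an object; "force" is the grip in N (left out, the last holds). Time passes only in rows, so rows that repeat a pose let the fingers close. It gives the time, the measured TCP pose, the force, the opening and the grip force at its end, in the units of the state.
- bot.get_obs(): the state, without advancing time (a new reading comes with each control period).
- bot.read_camera(name): name is "scene" or "side" or "wrist"; returns a dict with "img" (400x640x3 uint8, red, green, blue), "depth" (400x640 float32, m along the optical axis (not along the pixel's ray), 0 where there is no reading), "fx", "fy", "cx", "cy" (pixels), "camera_from_world" (4x4, takes a point from world to camera coordinates). Camera axes: x right, y up, looking along -z (the intrinsics and any distortion apply to the point x, -y, -z); pixel columns grow to the right and rows downward; lengths in m; the calibration is good to about 2 mm. A picture is of the moment at which its call begins.
- bot.hand_in(): hands the job in; it is judged then, once.
Trained networks look in a picture, given as the dict that the camera call returned (one of the last four; its "shot" number tells which), for a name from the list of things; names that differ only in an ending like _2 or _b are one class to them, and where a whole thing is asked for, a point or a joint stands for the part that bears it (a point fixed in the world has none). Each returns a list of dicts, best first, with "confidence" (0 to 1); they miss things now and then, are a little off and sometimes report something else, mostly with a low value. They report only what shows in the picture. A call takes as long as a camera call. They do not tell look-alikes from the thing itself.
- bot.masks_of(picture, query): "mask" (400x640 bool, what is visible of it).
- bot.landmark_of(picture, query): "xyz" ([x, y, z] in m, in world coordinates, good to about 4 mm: a listed point, or the origin of a listed thing).
The state is a dict: "t": time; "q": joint angles; "joint_vel": joint speeds; "joint_torque": joint torques, N m; "eef_pos": TCP position; "tool_rot": TCP orientation; "contact_force": force on the tool from outside, world axes, zero at the start; "torque": the same for the moment, N m; "gripper_width": opening from 0.0 (shut) to 1.0 (fully open); "grasp_force": force on a finger pad.
Only numpy, scipy, OpenCV 4.12 (cv2) and the standard library are available. Lean on these libraries where they do the work, as an engineer would, in place of code of your own. Each camera call takes 0.05 s, during which the arm holds its last target. There are 200 camera calls.

## Working session

There is one attempt and no reset: what is moved stays moved. The work goes in short steps, Python scripts to look and compute and a tool call to move; the robot and the scene stay as the last step left them, time stands still between calls to the robot, and variables do not carry over. Pictures are saved under pics/ and viewed, at most 10 in all, crops included, and the job is handed in when it is done.

Besides the shell and the picture viewer there is one more tool, called after "Request:" by a JSON object that holds its "name" and its "arguments", one argument or row to a line. send_rows: Moves the arm, as the interface text tells. Its arguments: {"type":"object","properties":{"deltas":{"type":"string"},"claw":{"type":"number"},"force":{"type":"number"}},"required":["deltas"]}

```bash
mkdir -p pics; ls
cat > h.py <<'E'
import numpy as np, cv2
from station import bot
def look(n,save=None):
    p=bot.read_camera(n)
    if save: cv2.imwrite('pics/'+save,p['img'][:,:,::-1])
    return p
def px(p,X):
    c=p['camera_from_world']@np.r_[X,1]; return np.array([p['fx']*c[0]/-c[2]+p['cx'],p['cy']-p['fy']*c[1]/-c[2]])
def cloud(p):
    v,u=np.mgrid[0:400,0:640]; d=p['depth']
    c=np.stack([(u-p['cx'])/p['fx']*d,-(v-p['cy'])/p['fy']*d,-d,np.ones_like(d)],-1)
    return (c@np.linalg.inv(p['camera_from_world']).T)[...,:3]
E
python3 - <<'E'
from h import *
np.set_printoptions(precision=4,suppress=True)
o=bot.get_obs(); print(o)
for n in ['scene','side']:
    p=look(n,n+'0.png')
    for q in ['cap_grip','post_top','lockbox','lock_face','key_grip','block_top','garlic','tomato','lemon']:
        for r in bot.landmark_of(p,q)[:3]: print(n,q,np.round(r['xyz'],4),round(r['confidence'],2),px(p,r['xyz']).round())
a=cv2.imread('pics/scene0.png');b=cv2.imread('pics/side0.png')
E
```

```text
pics
{'t': 0.0, 'q': array([ 1.0269,  0.4778,  0.0223,  1.5565, -0.0115,  1.1093, -0.0831]), 'joint_vel': array([ 0.0001, -0.0009,  0.0001,  0.0021,  0.0006, -0.0009, -0.0008]), 'joint_torque': array([ -0.0007, -59.6443,   1.6075, -28.1198,   0.0124,   0.0094,
        -0.    ]), 'eef_pos': array([ 0.2847, -0.6114,  0.2383]), 'tool_rot': array([-0.0009,  0.9763,  0.2162, -0.0003]), 'contact_force': array([ 0.3416, -1.0068, -0.2138]), 'torque': array([-0.0686, -0.0442, -0.0579]), 'grasp_force': 0.0, 'gripper_width': 0.9996925673845037}
scene cap_grip [0.4854 0.0039 0.1442] 0.81 [299. 206.]
scene post_top [0.4805 0.1071 0.1075] 0.64 [267. 236.]
scene lockbox [0.4988 0.057  0.0032] 0.57 [280. 251.]
scene key_grip [ 0.5383 -0.2942  0.0708] 0.56 [363. 174.]
scene key_grip [ 0.5685 -0.4995  0.0048] 0.45 [396. 162.]
scene key_grip [0.4856 0.0062 0.1484] 0.17 [298. 205.]
scene block_top [ 0.5318 -0.2939  0.0445] 0.95 [364. 181.]
scene garlic [0.4823 0.1057 0.1075] 0.44 [267. 236.]
scene tomato [ 0.5658 -0.1313 -0.0004] 0.9 [317. 209.]
scene lemon [ 0.4318  0.2823 -0.0017] 0.84 [219. 317.]
side cap_grip [0.484  0.0099 0.1426] 0.64 [301. 180.]
side post_top [0.4845 0.1126 0.1036] 0.8 [297. 174.]
side lockbox [0.4999 0.0528 0.003 ] 0.87 [305. 205.]
side lockbox [0.4857 0.0058 0.1179] 0.64 [302. 187.]
side lock_face [0.4832 0.0072 0.1153] 0.87 [301. 187.]
side key_grip [ 0.5693 -0.4995  0.0002] 0.77 [369. 329.]
side key_grip [ 0.5344 -0.2956  0.0671] 0.67 [337. 256.]
side block_top [ 0.5355 -0.2935  0.0478] 0.76 [337. 260.]
side garlic [ 0.4686 -0.1349  0.0023] 0.69 [305. 240.]
side tomato [ 0.5692 -0.1286  0.0024] 0.62 [334. 234.]
side lemon [0.4312 0.2788 0.0018] 0.54 [279. 176.]
```

Run:
```python
import cv2,numpy as np
a=cv2.imread('pics/scene0.png')[130:350,180:440];b=cv2.imread('pics/side0.png')[140:360,240:400]
cv2.imwrite('pics/c0.png',np.hstack([cv2.resize(a,None,fx=1.85,fy=1.85),cv2.resize(b,None,fx=1.85,fy=1.85)]))
```

```text
(no output)
```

View pics/c0.png

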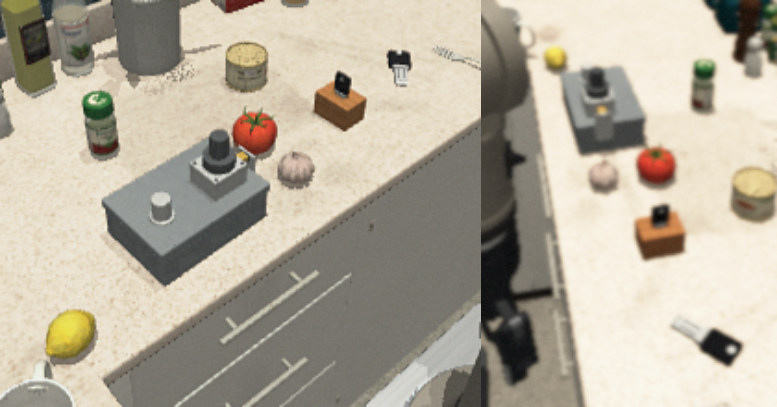

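The crop shows two keys. One stands in the wooden block (scene px 363,174); the other lies flat, is bigger, and is at (396,162). The small upright one in the block is the one meant. I'm moving there now and will look again from above.

Request:
{"name": "send_rows", "arguments": {
  "deltas": "0.04 -0.025 -0.02 0; 0.08 -0.05 -0.04 0; 0.12 -0.075 -0.05 0; 0.16 -0.1 -0.05 0; 0.2 -0.125 -0.05 0",
  "claw": 1
}}

```text
t: 1.5
eef_pos: [0.4146, -0.4126, 0.2902]
tool_rot: [0.001, 0.976, 0.216, 0.001]
contact_force: [0.5, 0.4, 0.7]
gripper_width: 1.002
grasp_force: 0.0
```

Request:
{"name": "send_rows", "arguments": {
  "deltas": "0.04 -0.025 0 0; 0.06 -0.04 0 0; 0.06 -0.04 0 0"
}}

```text
t: 1.8
eef_pos: [0.454, -0.3478, 0.2896]
tool_rot: [-0.001, 0.975, 0.22, 0.001]
contact_force: [-0.3, -0.6, 0.0]
gripper_width: 0.998
grasp_force: 0.0
```

```bash
cat >> h.py <<'E'
np.set_printoptions(precision=4,suppress=True)
def rot(o=None):
    w,x,y,z=(o or bot.get_obs())['tool_rot']
    from scipy.spatial.transform import Rotation as R
    return R.from_quat([x,y,z,w]).as_matrix()
def rel(X):
    o=bot.get_obs(); R=rot(o); print('pos',o['eef_pos'],'q',o['q'],'heading',np.degrees(np.arctan2(R[1,0],R[0,0])).round(2),'tilt',R[:,2])
    print('rel',R.T@(np.array(X)-o['eef_pos']))
E
python3 - <<'E'
from h import *
p=look('wrist','w1.png'); rel([.485,.006,.26])
for q in ['key_grip','block_top']:
    for r in bot.landmark_of(p,q)[:2]: print(q,r['xyz'],round(r['confidence'],2),px(p,r['xyz']).round())
c=cloud(p)
m=(abs(c[...,2]-.087)<.004); print('bow top',m.sum())
def rect(m):
    pts=c[m][:,:2].astype(np.float32)*1000; (ctr,wh,a)=cv2.minAreaRect(pts); print(np.array(ctr),wh,a,np.median(pts,0))
near=np.hypot(c[...,0]-.536,c[...,1]+.294)<.07
rect(m&near); rect((abs(c[...,2]-.045)<.004)&near)
E
```

```text
pos [ 0.4523 -0.3506  0.2895] q [ 0.6341  0.268  -0.102   1.7417  0.0293  1.133  -0.6074] heading 25.21 tilt [ 0.0005  0.0002 -1.    ]
rel [ 0.1815 -0.3087  0.0296]
key_grip [0.5679, -0.4971, 0.0025] 0.89 [474. 126.]
key_grip [0.5317, -0.2975, 0.0681] 0.79 [305.  76.]
block_top [0.5323, -0.2941, 0.0454] 0.9 [303.  75.]
bow top 393
[ 532.4977 -295.653 ] (29.68393325805664, 8.178771018981934) 2.736161231994629 [ 532.6401 -295.774 ]
[ 532.3215 -295.5174] (70.1360855102539, 50.04987716674805) 2.6823723316192627 [ 533.4207 -296.457 ]
```

View pics/w1.png

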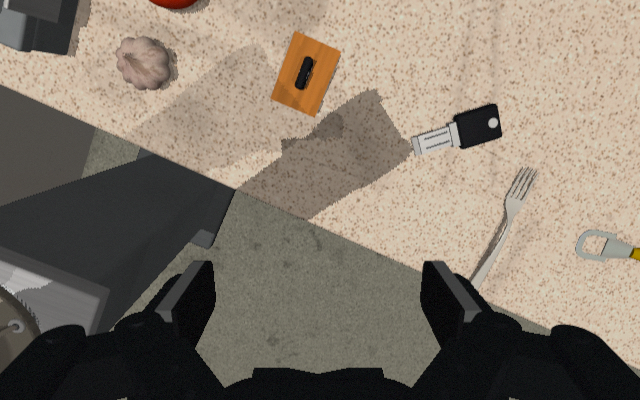

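Request:
{"name": "send_rows", "arguments": {
  "deltas": "0.025 -0.04 0.01 -8; 0.05 -0.08 0.02 -16; 0.075 -0.12 0.02 -24; 0.1 -0.16 0.02 -32; 0.125 -0.2 0.02 -40"
}}

```text
t: 2.45
eef_pos: [0.4796, -0.1188, 0.2694]
tool_rot: [0.0, 0.843, 0.538, -0.0]
contact_force: [0.2, 0.1, -0.5]
gripper_width: 0.997
grasp_force: 0.0
```

Run:
```python
from h import *
rel([.485,-.04,.27])
```

```text
pos [ 0.4796 -0.1188  0.2694] q [ 0.4248  0.169  -0.3448  1.9231  0.066   1.0598 -0.3827] heading 65.08 tilt [ 0.0003 -0.0007 -1.    ]
rel [ 0.0738 -0.0283 -0.0006]
```

Request:
{"name": "send_rows", "arguments": {
  "deltas": "0.035 -0.014 0 -8; 0.07 -0.028 0 -16; 0.074 -0.028 0 -24; 0.074 -0.028 0 -24"
}}

```text
t: 2.85
eef_pos: [0.4861, -0.04, 0.2694]
tool_rot: [0.0, 0.713, 0.701, 0.0]
contact_force: [-0.9, -1.1, -0.4]
gripper_width: 1.004
grasp_force: 0.0
```

Run:
```python
from h import *
p=look('wrist','w2.png'); rel([.485,.006,.136])
for q in ['cap_grip','post_top','lockbox','lock_face']:
    for r in bot.landmark_of(p,q)[:2]: print(q,r['xyz'],round(r['confidence'],2),px(p,r['xyz']).round())
c=cloud(p)
def rect(m,n):
    pts=c[m][:,:2].astype(np.float32)*1000; (ctr,wh,a)=cv2.minAreaRect(pts); print(n,m.sum(),np.array(ctr),wh,a,'z',np.median(c[m][:,2]))
def circ(m,n):
    pts=c[m][:,:2].astype(np.float32)*1000; (ctr,r)=cv2.minEnclosingCircle(pts); print(n,m.sum(),ctr,r,'z',np.median(c[m][:,2]))
def near(x,y,r): return np.hypot(c[...,0]-x,c[...,1]-y)<r
z=c[...,2]
circ((abs(z-.156)<.006)&near(.485,.006,.03),'captop')
circ((abs(z-.122)<.004)&near(.485,.006,.035),'skirt')
rect((abs(z-.104)<.004)&near(.485,.006,.055),'case')
circ((abs(z-.105)<.004)&near(.483,.108,.03),'post')
rect((abs(z-.070)<.004),'lid')
```

```text
pos [ 0.4859 -0.0412  0.2693] q [ 0.3587  0.1679 -0.4472  1.9308  0.0834  1.0608 -0.1469] heading 88.68 tilt [-0.0001 -0.0005 -1.    ]
rel [ 0.0472 -0.002   0.1332]
cap_grip [0.4845, 0.0058, 0.1431] 0.78 [315. 135.]
lockbox [0.501, 0.0531, 0.0005] 0.86 [330.  76.]
captop 1090 (485.33447265625, 6.418436527252197) 13.713273048400879 z 0.15608862750301922
skirt 1460 (485.2655334472656, 6.391815185546875) 22.855518341064453 z 0.12217049399784852
case 1898 [485.6964   6.9879] (53.99423599243164, 58.25537109375) 2.210975170135498 z 0.1042699380129247
post 350 (482.0982971191406, 102.35271453857422) 11.838909149169922 z 0.10495497201092913
lid 21361 [634.1992 -25.7325] (241.9490203857422, 455.2327880859375) 78.71915435791016 z 0.07016355440732847
```

View pics/w2.png

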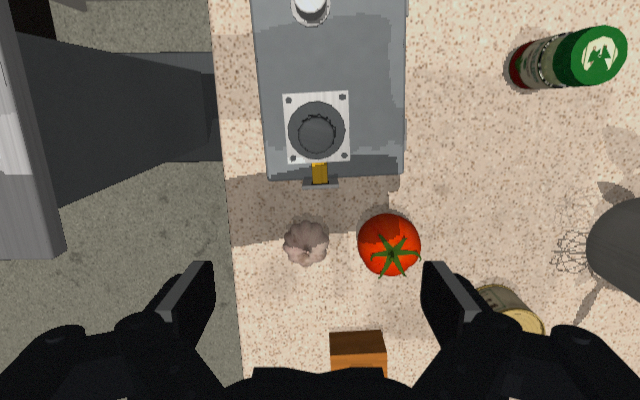

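The wrist view shows the cap at px (317,128) on the lock case and the post at (312,8). The depth fit puts the cap at (0.4853, 0.0064) and the box yaw at 2.2°.

Request:
{"name": "send_rows", "arguments": {
  "deltas": "0.024 -0.001 0.03 0; 0.0475 -0.0015 0.06 0; 0.0475 -0.0015 0.095 0; 0.0475 -0.0015 0.125 0; 0.0475 -0.0015 0.133 0"
}}

```text
t: 3.6
eef_pos: [0.4831, 0.0069, 0.1335]
tool_rot: [-0.002, 0.714, 0.7, -0.002]
contact_force: [-0.4, 1.0, 0.5]
gripper_width: 1.001
grasp_force: 0.0
```

Request:
{"name": "send_rows", "arguments": {
  "deltas": "0 0 0 0; 0 0 0 0; 0 0 0 0; 0 0 0 0; 0 0 0 0",
  "claw": 0,
  "force": 40
}}

```text
t: 4.1
eef_pos: [0.4861, 0.0078, 0.1377]
tool_rot: [0.001, 0.714, 0.701, 0.001]
contact_force: [-1.3, -0.1, 5.9]
gripper_width: 0.29
grasp_force: 39.0
```

Request:
{"name": "send_rows", "arguments": {
  "deltas": "0 0 -0.01 0; 0 0 -0.02 0; 0 0 -0.03 0; 0 0 -0.03 0"
}}

```text
t: 4.5
eef_pos: [0.4863, 0.008, 0.1682]
tool_rot: [0.001, 0.714, 0.701, 0.001]
contact_force: [0.3, 0.3, 0.0]
gripper_width: 0.287
grasp_force: 39.4
```

Run:
```python
from h import *
rel([.4815,.1063,.16])
p=look('scene'); c=cloud(p)
for r in bot.landmark_of(p,'cap_grip')[:1]: print(r)
```

```text
pos [0.4863 0.008  0.1682] q [ 0.257   0.2929 -0.4685  2.044   0.177   0.8394 -0.3308] heading 88.96 tilt [ 0.0032 -0.0001 -1.    ]
rel [ 0.0982 -0.0066  0.0081]
{'xyz': [0.4861, 0.0058, 0.1762], 'confidence': 0.51}
```

Request:
{"name": "send_rows", "arguments": {
  "deltas": "0.035 -0.0022 0 0; 0.07 -0.0044 0 0; 0.0998 -0.0064 0 0; 0.0998 -0.0064 0 0; 0.0998 -0.0064 0.02 0"
}}

```text
t: 5.1
eef_pos: [0.482, 0.1091, 0.1476]
tool_rot: [0.001, 0.713, 0.701, 0.002]
contact_force: [0.5, 1.2, -1.0]
gripper_width: 0.29
grasp_force: 39.5
```

Request:
{"name": "send_rows", "arguments": {
  "deltas": "0 0 0.008 0; 0 0 0.016 0; 0 0 0.021 0; 0 0 0.0225 0; 0 0 0.0225 0"
}}

```text
t: 5.6
eef_pos: [0.4804, 0.1072, 0.1247]
tool_rot: [0.0, 0.714, 0.7, -0.001]
contact_force: [-4.3, -2.4, 10.5]
gripper_width: 0.287
grasp_force: 40.6
```

Request:
{"name": "send_rows", "arguments": {
  "deltas": "0 0 0 0; 0 0 0 0; 0 0 0 0; 0 0 -0.01 0; 0 0 -0.05 0",
  "claw": 1
}}

```text
t: 6.1
eef_pos: [0.4781, 0.1069, 0.1717]
tool_rot: [-0.002, 0.713, 0.701, -0.003]
contact_force: [1.2, 0.1, 0.7]
gripper_width: 0.995
grasp_force: 0.0
```

Request:
{"name": "send_rows", "arguments": {
  "deltas": "-0.03 0 -0.045 -8; -0.075 0 -0.09 -16; -0.12 0 -0.09 -24; -0.12 0 -0.09 -24; -0.12 0 -0.09 -24"
}}

```text
t: 6.6
eef_pos: [0.4789, -0.0162, 0.2655]
tool_rot: [0.001, 0.555, 0.832, -0.0]
contact_force: [0.4, 0.9, 0.1]
gripper_width: 0.998
grasp_force: 0.0
```

Run:
```python
from h import *
p=look('wrist','w3.png'); rel([.5325,-.2957,.26])
for q in ['cap_grip','post_top','lock_face']:
    for r in bot.landmark_of(p,q)[:2]: print(q,r['xyz'],round(r['confidence'],2),px(p,r['xyz']).round())
c=cloud(p); z=c[...,2]
def circ(m,n):
    if m.sum()<5: return print(n,m.sum())
    pts=c[m][:,:2].astype(np.float32)*1000; (ctr,r)=cv2.minEnclosingCircle(pts); print(n,m.sum(),ctr,r,'z',np.median(c[m][:,2]))
def rect(m,n):
    if m.sum()<5: return print(n,m.sum())
    pts=c[m][:,:2].astype(np.float32)*1000; print(n,m.sum(),cv2.minAreaRect(pts),'z',np.median(c[m][:,2]))
def near(x,y,r): return np.hypot(c[...,0]-x,c[...,1]-y)<r
circ((z>.13)&near(.4815,.106,.03),'captop')
circ((abs(z-.109)<.003)&near(.4815,.106,.035),'skirt')
rect((abs(z-.104)<.002)&near(.485,.006,.045),'case')
circ((abs(z-.1115)<.0025)&near(.485,.006,.03),'collar/face')
p=look('scene','s3.png')
```

```text
pos [ 0.4787 -0.0137  0.2648] q [ 0.3821  0.1653 -0.5343  1.9509  0.0975  1.0487  0.202 ] heading 112.74 tilt [ 0.0016 -0.0004 -1.    ]
rel [-0.2808 -0.0593  0.005 ]
cap_grip [0.4764, 0.1086, 0.1295] 0.95 [383.  32.]
lock_face [0.4869, 0.0093, 0.1123] 0.59 [338. 162.]
lock_face [0.5025, 0.0537, -0.0046] 0.42 [361. 112.]
captop 1392 (479.9127197265625, 105.57418060302734) 13.870733261108398 z 0.14284380205580588
skirt 1488 (479.87237548828125, 105.64746856689453) 23.04068374633789 z 0.1090778158191523
case 2949 ((485.959716796875, 6.984201431274414), (54.2737922668457, 58.209632873535156), 2.044652223587036) z 0.1042137112561729
collar/face 1101 (485.7865905761719, 7.083399772644043) 18.08128547668457 z 0.11145012244530705
```

View pics/w3.png

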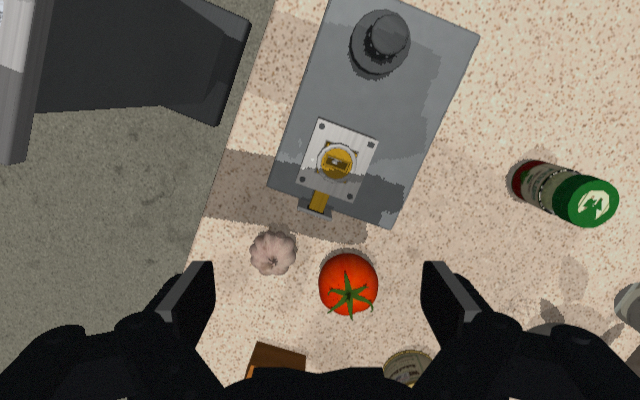

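The cap is seated: its top is at z 0.1428 (0.143 expected) and it is about 2 mm off the post axis, px (380,40). The open keyhole shows at (338,162). Next is the key.

Request:
{"name": "send_rows", "arguments": {
  "deltas": "-0.045 -0.01 0 -8; -0.09 -0.02 0 -16; -0.135 -0.03 0 -24; -0.18 -0.04 0 -32; -0.225 -0.05 0 -40"
}}

```text
t: 7.35
eef_pos: [0.5208, -0.2393, 0.2635]
tool_rot: [-0.0, 0.23, 0.973, 0.0]
contact_force: [-0.0, 0.6, -0.8]
gripper_width: 1.002
grasp_force: 0.0
```

Run:
```python
from h import *
rel([.5325,-.2957,.20])
```

```text
pos [ 0.5208 -0.2393  0.2635] q [ 0.704   0.3276 -0.4766  1.7506  0.1655  1.1037  1.2811] heading 153.42 tilt [-0.0002  0.0006 -1.    ]
rel [-0.0357 -0.0452  0.0635]
```

Request:
{"name": "send_rows", "arguments": {
  "deltas": "-0.02 -0.025 0.015 -8; -0.0357 -0.0452 0.03 -16; -0.0357 -0.0452 0.045 -24; -0.0357 -0.0452 0.0635 -29.3; -0.0357 -0.0452 0.0635 -29.3"
}}

```text
t: 7.85
eef_pos: [0.5303, -0.2936, 0.1972]
tool_rot: [-0.002, -0.021, 1.0, 0.002]
contact_force: [-1.1, 0.1, -0.8]
gripper_width: 1.0
grasp_force: 0.0
```

Run:
```python
from h import *
rel([.5325,-.2957,.060])
p=look('scene'); q=look('side'); 
print([ (r['xyz'],r['confidence']) for r in bot.landmark_of(p,'cap_grip')[:1]])
p=look('wrist'); c=cloud(p); m=(abs(c[...,2]-.087)<.004)&(np.hypot(c[...,0]-.5325,c[...,1]+.2957)<.05)
print(m.sum(), cv2.minAreaRect(c[m][:,:2].astype(np.float32)*1000) if m.sum()>5 else '')
```

```text
pos [ 0.5303 -0.2936  0.1972] q [ 0.8048  0.4628 -0.5328  1.7353  0.2667  1.0221  1.7891] heading -177.6 tilt [-0.0046  0.0036 -1.    ]
rel [-0.0027 -0.0027  0.1372]
[([0.4817, 0.1069, 0.131], 0.93)]
398 ((532.6957397460938, -295.6248474121094), (29.450759887695312, 7.530588150024414), 2.270336627960205)
```

Request:
{"name": "send_rows", "arguments": {
  "deltas": "0 0 0.03 0; 0 0 0.06 0; 0 0 0.08 0; 0 0 0.08 0; 0 0 0.08 0"
}}

```text
t: 8.55
eef_pos: [0.5323, -0.2953, 0.1215]
tool_rot: [0.001, -0.02, 1.0, -0.0]
contact_force: [-0.1, 1.0, 0.3]
gripper_width: 1.0
grasp_force: 0.0
```

Run:
```python
from h import *
rel([.5326,-.2957,.060])
```

```text
pos [ 0.5323 -0.2953  0.1215] q [ 0.7762  0.5496 -0.4988  1.7944  0.3305  0.8797  1.7365] heading -177.75 tilt [ 0.0012 -0.0006 -1.    ]
rel [-0.0002 -0.0004  0.0615]
```

Request:
{"name": "send_rows", "arguments": {
  "deltas": "0 0 0.03 0; 0 0 0.052 0; 0 0 0.0605 0; 0 0 0.0605 0"
}}

```text
t: 8.95
eef_pos: [0.5317, -0.2954, 0.0602]
tool_rot: [0.0, -0.02, 1.0, -0.0]
contact_force: [-0.8, 0.8, 0.4]
gripper_width: 0.996
grasp_force: 0.0
```

Request:
{"name": "send_rows", "arguments": {
  "deltas": "0 0 0 0; 0 0 0 0; 0 0 0 0; 0 0 0 0; 0 0 0 0",
  "claw": 0,
  "force": 60
}}

```text
t: 9.45
eef_pos: [0.5316, -0.2955, 0.0601]
tool_rot: [0.0, -0.02, 1.0, -0.0]
contact_force: [0.2, -0.6, -0.5]
gripper_width: 0.143
grasp_force: 0.0
```

Request:
{"name": "send_rows", "arguments": {
  "deltas": "0 0 0 0; 0 0 0 0"
}}

```text
t: 9.65
eef_pos: [0.5316, -0.2955, 0.0602]
tool_rot: [0.0, -0.02, 1.0, -0.0]
contact_force: [-0.7, 0.2, 3.9]
gripper_width: 0.087
grasp_force: 59.8
```

Run:
```python
from h import *
rel([.5326,-.2957,.060]); o=bot.get_obs(); print(o['contact_force'],o['torque'],o['gripper_width'],o['grasp_force'])
```

```text
pos [ 0.5316 -0.2955  0.0602] q [ 0.7482  0.6293 -0.4626  1.8274  0.3853  0.7744  1.6931] heading -177.74 tilt [ 0.0003 -0.0003 -1.    ]
rel [-0.001  -0.0003  0.0002]
[-0.6993  0.2187  3.9343] [ 0.0202  0.2612 -0.051 ] 0.08662623099591103 59.80866193771362
```

Request:
{"name": "send_rows", "arguments": {
  "deltas": "0 0 -0.015 0; 0 0 -0.04 0; 0 0 -0.08 0; 0 0 -0.12 0; 0 -0.02 -0.14 0"
}}

```text
t: 10.15
eef_pos: [0.5344, -0.3125, 0.2047]
tool_rot: [0.002, -0.022, 1.0, -0.0]
contact_force: [0.0, -0.4, -0.2]
gripper_width: 0.085
grasp_force: 59.3
```

Run:
```python
from h import *
rel([.4847,.0069,.185]); o=bot.get_obs(); print(o['gripper_width'],o['grasp_force'],o['contact_force'])
```

```text
pos [ 0.5344 -0.3125  0.2047] q [ 0.8254  0.4702 -0.5321  1.7049  0.2692  1.0355  1.8186] heading -177.45 tilt [ 0.0047 -0.0005 -1.    ]
rel [0.0356 0.3213 0.0194]
0.08513023287669377 59.274500012397766 [ 0.0349 -0.3988 -0.229 ]
```

Request:
{"name": "send_rows", "arguments": {
  "deltas": "0.005 0.045 0 0; 0.01 0.09 0 0; 0.015 0.135 0 0; 0.02 0.18 0 0; 0.025 0.225 0 0"
}}

```text
t: 10.65
eef_pos: [0.4977, -0.0898, 0.2007]
tool_rot: [0.0, -0.02, 1.0, -0.0]
contact_force: [0.5, -0.2, -0.5]
gripper_width: 0.086
grasp_force: 59.3
```

Request:
{"name": "send_rows", "arguments": {
  "deltas": "0.005 0.045 0 0; 0.0106 0.08 0 0; 0.0106 0.095 0 0; 0.0106 0.095 0 0"
}}

```text
t: 11.05
eef_pos: [0.4837, 0.0059, 0.2008]
tool_rot: [0.0, -0.022, 1.0, 0.0]
contact_force: [-0.6, -0.5, -0.5]
gripper_width: 0.081
grasp_force: 59.3
```

Run:
```python
from h import *
rel([.4847,.0069,.165])
p=look('wrist','w4.png'); c=cloud(p)
for q in ['key_grip','lock_face']:
    for r in bot.landmark_of(p,q)[:2]: print(q,r['xyz'],round(r['confidence'],2),px(p,r['xyz']).round())
for n in ['scene','side']:
  p=look(n,n+'4.png')
  for q in ['key_grip','lock_face','cap_grip']:
    for r in bot.landmark_of(p,q)[:1]: print(n,q,r['xyz'],round(r['confidence'],2),px(p,r['xyz']).round())
  u,v=px(p,[.485,.007,.15]).astype(int)
  k=p['img'][v-50:v+50,u-50:u+50,::-1]; cv2.imwrite(f'pics/k{n}.png',cv2.resize(k,(380,380)))
cv2.imwrite('pics/k4.png',np.hstack([cv2.imread('pics/kscene.png'),cv2.imread('pics/kside.png')]))
```

```text
pos [0.4837 0.0059 0.2008] q [ 0.4536  0.2788 -0.6878  2.006   0.2199  0.9286  1.2678] heading -177.43 tilt [ 0.001   0.0003 -1.    ]
rel [-0.001   0.001   0.0358]
key_grip [0.485, 0.0039, 0.2073] 0.6 [312. 285.]
lock_face [0.4854, 0.0097, 0.1137] 0.92 [323. 214.]
scene key_grip [0.5688, -0.5002, 0.0068] 0.75 [396. 162.]
scene lock_face [0.4818, 0.0103, 0.1112] 0.63 [298. 217.]
scene cap_grip [0.4795, 0.1053, 0.1339] 0.88 [267. 228.]
side key_grip [0.5689, -0.4985, 0.0038] 0.79 [368. 327.]
side lock_face [0.4855, 0.0035, 0.1149] 0.92 [302. 188.]
side cap_grip [0.4349, 0.2804, 0.0001] 0.71 [280. 176.]
```

View pics/k4.png

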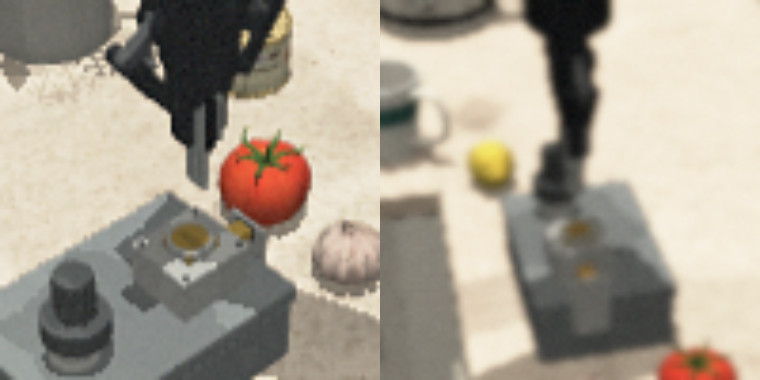

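The pictures show the key in the jaws with its blade down above the open keyhole (left half, 195,170 over 190,235). The cap is upright on the post at (75,300).

Request:
{"name": "send_rows", "arguments": {
  "deltas": "-0.001 0.001 0.01 0; -0.001 0.001 0.02 0.3; -0.001 0.001 0.03 0.3; -0.001 0.001 0.036 0.3; -0.001 0.001 0.036 0.3"
}}

```text
t: 12.1
eef_pos: [0.4841, 0.004, 0.1625]
tool_rot: [-0.001, -0.017, 1.0, 0.0]
contact_force: [0.5, 0.7, -1.0]
gripper_width: 0.084
grasp_force: 59.3
```

Run:
```python
from h import *
rel([.4847,.0069,.126]);
```

```text
pos [0.4841 0.004  0.1625] q [ 0.4267  0.3349 -0.6642  2.0401  0.2709  0.8548  1.2148] heading -178.01 tilt [-0.0024  0.0002 -1.    ]
rel [-0.0008  0.0028  0.0365]
```

Request:
{"name": "send_rows", "arguments": {
  "deltas": "0 0 0 0; 0 0 0 0; 0 0 0 0"
}}

```text
t: 12.4
eef_pos: [0.4853, 0.0041, 0.1642]
tool_rot: [0.0, -0.017, 1.0, -0.0]
contact_force: [-0.4, -0.9, -0.3]
gripper_width: 0.083
grasp_force: 59.3
```

Request:
{"name": "send_rows", "arguments": {
  "deltas": "0 0 0.002 0; 0 0 0.004 0; 0 0 0.006 0; 0 0 0.008 0"
}}

```text
t: 12.8
eef_pos: [0.4855, 0.004, 0.1567]
tool_rot: [0.0, -0.017, 1.0, -0.0]
contact_force: [-6.0, -1.5, 24.3]
gripper_width: 0.083
grasp_force: 63.1
```

Run:
```python
from h import *
rel([.4847,.0069,.126]);
```

```text
pos [0.4855 0.004  0.1567] q [ 0.4211  0.3439 -0.6599  2.0444  0.2821  0.841   1.2044] heading -178.04 tilt [ 0.0007 -0.0007 -1.    ]
rel [0.0007 0.0029 0.0307]
```

Request:
{"name": "send_rows", "arguments": {
  "deltas": "0 0 -0.006 0; 0.0007 0.003 -0.006 0; 0.0007 0.003 -0.006 0; 0.0007 0.003 -0.006 0"
}}

```text
t: 13.2
eef_pos: [0.4839, 0.0071, 0.1615]
tool_rot: [-0.0, -0.017, 1.0, 0.0]
contact_force: [-0.1, 0.0, 0.4]
gripper_width: 0.089
grasp_force: 59.3
```

Run:
```python
from h import *
rel([.4847,.0069,.126]); print(bot.get_obs()['contact_force'])
```

```text
pos [0.4839 0.0071 0.1615] q [ 0.4209  0.3352 -0.665   2.0427  0.2734  0.8505  1.206 ] heading -178.01 tilt [-0.0004  0.     -1.    ]
rel [-0.0008 -0.0003  0.0355]
[-0.1165  0.0002  0.4139]
```

Request:
{"name": "send_rows", "arguments": {
  "deltas": "-0.0006 0 0.003 0; -0.0006 0 0.006 0; -0.0006 0 0.008 0; -0.0006 0 0.01 0; -0.0006 0 0.012 0"
}}

```text
t: 13.7
eef_pos: [0.4847, 0.0071, 0.1495]
tool_rot: [-0.0, -0.017, 1.0, 0.0]
contact_force: [-0.3, 0.5, -0.5]
gripper_width: 0.085
grasp_force: 59.3
```

In the slot without force. Now I'll wiggle it along y.

Request:
{"name": "send_rows", "arguments": {
  "deltas": "0 0.0015 0.0015 0; 0 -0.0015 0.003 0; 0 0.0015 0.0045 0; 0 -0.0015 0.006 0; 0 0.0015 0.0075 0"
}}

```text
t: 14.2
eef_pos: [0.4853, 0.0073, 0.1428]
tool_rot: [0.0, -0.017, 1.0, -0.001]
contact_force: [-0.1, -9.6, 5.9]
gripper_width: 0.084
grasp_force: 60.1
```

Request:
{"name": "send_rows", "arguments": {
  "deltas": "0 -0.003 0.0015 0; 0 0 0.003 0; 0 -0.003 0.0045 0; 0 0 0.006 0; 0 -0.0015 0.0075 0"
}}

```text
t: 14.7
eef_pos: [0.4853, 0.0075, 0.1355]
tool_rot: [0.001, -0.017, 1.0, 0.0]
contact_force: [-2.4, 2.3, 5.3]
gripper_width: 0.087
grasp_force: 60.3
```

Run:
```python
from h import *
rel([.4847,.0069,.126]); print(bot.get_obs()['contact_force'])
```

```text
pos [0.4853 0.0075 0.1355] q [ 0.398   0.3755 -0.6457  2.0628  0.3138  0.7974  1.1693] heading -178.03 tilt [ 0.0014  0.0001 -1.    ]
rel [ 0.0007 -0.0006  0.0095]
[-2.3653  2.2526  5.3025]
```

Request:
{"name": "send_rows", "arguments": {
  "deltas": "0 0.0015 0.0015 0; 0 -0.0015 0.003 0; 0 0.0015 0.0045 0; 0 -0.0015 0.006 0; 0 0.0015 0.0075 0"
}}

```text
t: 15.2
eef_pos: [0.4851, 0.0081, 0.1274]
tool_rot: [0.0, -0.017, 1.0, -0.0]
contact_force: [-0.6, -5.1, 2.3]
gripper_width: 0.081
grasp_force: 59.7
```

Request:
{"name": "send_rows", "arguments": {
  "deltas": "0 -0.003 0.001 0; 0 0 0.002 0; 0 -0.003 0.003 0; 0 -0.0015 0.004 0; 0 -0.0015 0.004 0"
}}

```text
t: 15.7
eef_pos: [0.4855, 0.0075, 0.1255]
tool_rot: [0.001, -0.017, 1.0, -0.001]
contact_force: [-8.3, 0.3, 30.1]
gripper_width: 0.089
grasp_force: 64.0
```

Run:
```python
from h import *
rel([.4847,.0069,.126]); print(bot.get_obs()['contact_force'])
p=look('wrist','w5.png')
for r in bot.landmark_of(p,'key_grip')[:2]: print(r)
```

```text
pos [0.4855 0.0075 0.1255] q [ 0.3879  0.3911 -0.637   2.0703  0.331   0.778   1.1535] heading -178.02 tilt [ 0.0013 -0.0011 -1.    ]
rel [ 0.0008 -0.0006 -0.0005]
[-8.3196  0.2661 30.1021]
{'xyz': [0.4843, 0.0077, 0.1343], 'confidence': 0.91}
{'xyz': [0.4869, 0.0086, 0.0974], 'confidence': 0.43}
```

The key is home: z is 0.1255 with 30 N of push. I'm easing the push a little, then turning clockwise.

Request:
{"name": "send_rows", "arguments": {
  "deltas": "0 0 -0.0008 4; 0 0 -0.0008 12; -0.0005 0 -0.0008 20; -0.0005 0.0005 -0.0008 28; -0.0005 0.0005 -0.0008 36",
  "force": 80
}}

```text
t: 16.3
eef_pos: [0.4857, 0.0081, 0.1257]
tool_rot: [0.001, 0.295, 0.955, 0.0]
contact_force: [-5.2, 1.7, 19.3]
gripper_width: 0.083
grasp_force: 78.7
```

Run:
```python
from h import *
rel([.4857,.0069,.126]); o=bot.get_obs();print(o['contact_force'],o['torque'])
```

```text
pos [0.4857 0.0081 0.1257] q [ 0.2725  0.3641 -0.4964  2.0766  0.2504  0.7565  0.5918] heading 145.67 tilt [ 0.0011 -0.0003 -1.    ]
rel [-0.0007 -0.001  -0.0003]
[-5.1819  1.701  19.3256] [0.4749 1.1407 0.1197]
```

Request:
{"name": "send_rows", "arguments": {
  "deltas": "0 0 0 8; 0 0 0 16; 0 0 0 24; 0 0 0 32; 0 0 0 40"
}}

```text
t: 16.8
eef_pos: [0.4864, 0.0084, 0.1257]
tool_rot: [0.001, 0.604, 0.797, 0.001]
contact_force: [-3.6, 2.3, 17.3]
gripper_width: 0.08
grasp_force: 78.3
```

Request:
{"name": "send_rows", "arguments": {
  "deltas": "0 0 0 8; 0 0 0 16; 0 0 0 20; 0 0 0 22; 0 0 0 22"
}}

```text
t: 17.3
eef_pos: [0.4866, 0.0084, 0.1257]
tool_rot: [0.001, 0.743, 0.669, 0.001]
contact_force: [-2.9, 2.2, 17.5]
gripper_width: 0.087
grasp_force: 78.4
```

Run:
```python
from h import *
rel([.4857,.0069,.126]); o=bot.get_obs();print(o['contact_force'],o['torque'],o['grasp_force'])
p=look('wrist','w6.png'); 
for q in ['key_grip','plug']:
  for r in bot.landmark_of(p,q)[:1]: print(q,r)
p=look('side'); u,v=px(p,[.485,.007,.11]).astype(int); k1=cv2.resize(p['img'][v-45:v+45,u-45:u+45,::-1],(390,390))
p=look('scene'); u,v=px(p,[.485,.007,.11]).astype(int); k2=cv2.resize(p['img'][v-45:v+45,u-45:u+45,::-1],(390,390))
cv2.imwrite('pics/k6.png',np.hstack([k1,k2]))
for r in bot.landmark_of(p,'cap_grip')[:1]: print(r)
```

```text
pos [0.4866 0.0084 0.1257] q [ 0.077   0.3353 -0.263   2.0884  0.1287  0.7297 -0.373 ] heading 83.97 tilt [ 0.003   0.0005 -1.    ]
rel [-0.0016 -0.0008 -0.0003]
[-2.8987  2.2294 17.5337] [0.5426 0.652  0.1793] 78.37283134460449
key_grip {'xyz': [0.4861, 0.0083, 0.1307], 'confidence': 0.66}Traceback (most recent call last):
  File "<stdin>", line 5, in <module>
ValueError: it knows: block_top, cap_grip, cap_seat, garlic, key_grip, lemon, lock_face, lockbox, pins, post_top, tomato
```

Request:
{"name": "send_rows", "arguments": {
  "deltas": "0 0 0 3; 0 0 0 5; 0 0 0 5; 0 0 0 5"
}}

```text
t: 17.8
eef_pos: [0.4866, 0.0086, 0.1257]
tool_rot: [0.001, 0.771, 0.637, 0.001]
contact_force: [-2.2, 2.2, 17.1]
gripper_width: 0.085
grasp_force: 78.5
```

Run:
```python
from h import *
rel([.4857,.0069,.126]); o=bot.get_obs();print(o['contact_force'],o['torque'],o['grasp_force'])
p=look('side'); u,v=px(p,[.485,.007,.11]).astype(int); k1=cv2.resize(p['img'][v-45:v+45,u-45:u+45,::-1],(390,390))
p=look('scene'); u,v=px(p,[.485,.007,.11]).astype(int); k2=cv2.resize(p['img'][v-45:v+45,u-45:u+45,::-1],(390,390))
cv2.imwrite('pics/k6.png',np.hstack([k1,k2]))
for r in bot.landmark_of(p,'cap_grip')[:1]: print(r)
```

```text
pos [0.4866 0.0086 0.1257] q [ 0.0616  0.3338 -0.2451  2.0894  0.1198  0.7281 -0.45  ] heading 79.1 tilt [ 0.0031  0.0005 -1.    ]
rel [-0.0018 -0.0006 -0.0003]
[-2.1908  2.2158 17.0682] [0.6466 0.5724 0.5528] 78.47491264343262
{'xyz': [0.4831, 0.1047, 0.1334], 'confidence': 0.77}
```

View pics/k6.png

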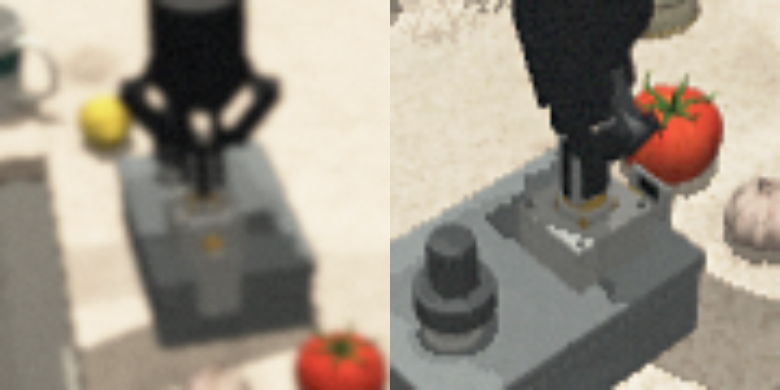

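The torque jumped to 0.55 N m, so the plug is on its stop. The bolt is out of its keeper (right half, 648,185) and the cap is upright at (455,290). Handing in.

```bash
python3 -c "
from station import bot
print(bot.hand_in())"
```

```text
the job is handed in; nothing more can be done
None
```

The cap is parked upright on the post, and the key is home, turned clockwise to its stop and still gripped (about 78 N); I handed the job in after about 18 s of robot time, and the hand-in returned no verdict.

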